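# Shim the rocking doughnut stand

## Robot

A 6-joint arm with a two-finger parallel gripper is mounted at the origin on the work surface. World frame = base frame: x ahead of the robot, y to its left, z up, the work surface at z = 0. Lengths are in m, angles in rad, forces in N, time in s.
With the tool pointing down it reaches from about 0.275 to 0.825 m from the base axis. Payload 4.9 kg.
Tool frame: the origin (TCP) lies midway between the tips of the shut fingers; the grasp point (between the pads) lies 19 mm behind it (grip_point_offset is the distance from the TCP to the grasp point, in m); z points along the fingers, y is the line along which they close (so a half turn about z gives the same grasp; the last joint's range is limited). The gripper opens to 85 mm and grips with 20 to 120 N. Pads are 22 mm wide; open, the fingers measure 114 mm over their backs; the gripper's body (76 mm by 85 mm) begins 54 mm behind the grasp point. The pads swing forward as they close: fully open they stand 13 mm farther back than shut.
Start: joints at [1.095, 0.326, -0.193, 1.052, 0, 1.437], TCP at [0.184, 0.518, 0.231] pointing down, gripper open.
Joint ranges: [-2.65, 2.65], [-0.97, 1.79], [-1.3, 1.35], [-1.93, 2.1], [-1.47, 1.37], [-3.14, 3.14]. Speed limits (rad/s): [2.57, 2.57, 3.14, 3.14, 3.14, 3.14].

## Interface

Orientations are given as a rotation vector (axis times angle).
In Python, from cell import * gives the robot as it stands. Calls block until the motion is done:
- movep(position, orientation): joint-space move of the TCP to a pose.
- move_l(position, velocity=0.15, rot=None, until_force=None): straight line of the TCP; rot=None keeps the orientation; velocity is the mean speed in m/s. With until_force (N) it stops when the force on the tool has changed by that much, and returns True; else False.
- set_joints(angles): joint-space move.
- let_go() and grab(newtons=None): open the fingers fully, or close them until they stop; newtons is the grip in N (None keeps the last).
- sleep(seconds).
- ik(position, orientation): joint angles nearest the present ones, or None.
- get_state(): the state.
- grab_frame(name): name is "side" or "top"; returns a dict with "img" (384x512x3 uint8, red, green, blue), "fx", "fy", "cx", "cy" (pixels), "cam_to_world" (4x4, takes a point from camera to world coordinates). Camera axes: x right, y down, z forward; pixel columns grow to the right and rows downward; lengths in m; the calibration is good to about 2 mm. A picture is of the moment at which its call begins. There is no depth.
A pose or a line that the arm cannot do raises MotionError and nothing moves.
- sign_off(): hands the job in; it is judged then, once.
Trained networks look in the newest picture that a camera, given by its name, has taken for a name from the list of things; names that differ only in an ending like _2 or _b are one class to them, and where a whole thing is asked for, a point or a joint stands for the part that bears it (a point fixed in the world has none). Each returns a list of dicts, best first, with "score" (0 to 1); they miss things now and then, are a little off and sometimes report something else, mostly with a low value. They report only what shows in the picture. A call takes as long as a camera call. They do not tell look-alikes from the thing itself.
- spot_in(camera, name): "centre" ([column, row] in pixels, amid what is visible of it).
- silhouettes(camera, name): "mask" (384x512 bool, what is visible of it) and "centre" ([column, row] in pixels, amid what is visible of it).
- tip_of(camera, name): "centre" ([column, row] in pixels: a listed point, or the origin of a listed thing).
The state is a dict: "clock": time; "q": joint angles; "joint_velocities": joint speeds; "tau": joint torques, N m; "position": TCP position; "eef_rot": TCP orientation; "contact_force": force on the tool from outside, world axes, zero at the start; "wrist_torque": the same for the moment, N m; "finger_gap": opening from 0.0 (shut) to 1.0 (fully open); "grasp_force": force on a finger pad.
Only numpy, scipy, OpenCV 4.12 (cv2) and the standard library are available. Lean on these libraries where they do the work, as an engineer would, in place of code of your own. Each camera call takes 0.05 s, during which the arm holds its last target. There are 200 camera calls.

## Task

The doughnut stand rocks because the rubber foot of its near left leg is worn short. Slide the blue flat shim under that foot, then slide the orange tapered shim, thin end first, between the blue shim and the foot until it is just snug, taking up the play without lifting or shifting the stand, and let go. Then press the deck corner above that leg with the fingertips for a moment, with about a kilogram's weight, to prove that it no longer rocks, and back off, leaving the other things on the bench alone.

Things in the scene. Friction and masses are not known exactly. Their poses are not given: they have to be found in the camera images.
- stand: loose bakery stand, 3.6 to 4.4 kg: flat steel deck 260 (its x) by 350 (y) mm, top 75 mm above the bench, four square legs at x = +-110, y = +-155 mm with 25 mm square rubber feet. Origin mid-stand at bench level, z up. A pan of doughnuts fixed on it (to 130 mm above the bench) covers x above -45, y below 77 mm; the rest of the deck is bare. It rests level on three legs
- short_leg (a point): bench-level point on the axis of the stand's short leg (x = -110, y = +155 mm of the stand, nearest the robot on its left); axes as the stand's. Its worn 25 mm square foot hangs 11.5 to 16 mm above the bench, different each time; some 4 N on that corner rocks the stand onto it. The space below is open from the stand's +y and -x sides
- corner_top (a point): point on the bare deck top (75 mm above the bench) straight above the short leg, where to press; the deck edge is 20 mm from it in -x and +y
- flat_shim_center (a point): centre of the blue flat plastic shim, loose, 55 g, a plate 120 (its x) by 50 (its y) by 8 mm thick, lying flat on the bench; the point is 4 mm above its underside, z up
- wedge_shim_center (a point): orange tapered plastic shim, loose, 45 g, 150 (its x) by 34 (y) mm, flat underside 3 mm below this mid point, z up; top slopes evenly from 11.2 mm thick at the -x end to 2 mm at the +x end (goes in first). Friction of all parts 0.5 to 0.7. Once it nips the foot the push needed rises within a few mm: a push of 5 to 8 N makes it snug, over 10 N is too tight. It stays in when let go
- sprinkle_jar: bystander: red jar with a white lid, 60 mm across, 90 mm tall; origin at the centre of its underside
- ring_cutter: bystander: steel ring cutter, 80 mm across, 35 mm tall; origin at the centre of its underside
- icing_spatula: bystander: icing spatula lying flat, 250 mm long along its x; origin near its middle, on the bench
There are look-alikes about, which are no part of the job. Of the things that look like the part that bears flat_shim_center, the largest one is meant.

How it is judged:
On the way, in this order (a step that is already met when the one before it is completed fails the run):
1. the flat shim lies flat on the bench under the short leg's foot (x of short_leg in the frame of flat_shim_center between -0.05 and 0.05 m and y of short_leg in the frame of flat_shim_center between -0.017 and 0.017 m and height (world z) of flat_shim_center below 0.0065 m), for 0.2 s.
2. the tapered shim lies on it under the foot, let go, and bears against the foot, the stand still level (contact force between wedge_shim and stand above 0.8 N and contact force between the fingers and wedge_shim below 0.1 N and y of short_leg in the frame of wedge_shim_center between -0.014 and 0.014 m and angle between stand's own z axis and vertical below 0.005 rad), for 0.2 s.
3. the deck corner above the short leg is pressed down with more than 5 N (within 40 mm of the leg's axis) and the stand does not rock (tilts less than 0.5 degrees) (contact force between the fingers and stand above 5 N and horizontal distance between the grasp point and corner_top below 0.04 m and angle between stand's own z axis and vertical below 0.009 rad), for 0.3 s.
At the end, for the whole second after the job is handed in: Flat shim flat on the bench, short leg's axis within 50 mm of its middle lengthwise, 17 sideways; tapered shim between it and the foot, axis within 14 mm of its middle line, carrying 0.8 to 12 N; stand level within 0.3 degrees, still, within 6 mm of its start; all let go (all of step 1 and y of short_leg in the frame of wedge_shim_center between -0.014 and 0.014 m and contact force between wedge_shim and stand between 0.8 and 12 N and angle between stand's own z axis and vertical below 0.005 rad and linear speed of stand below 0.01 m/s); the robot touches nothing.
It fails at once if the stand is shoved more than 6 mm (distance of stand from where it was at the start of the episode above 0.006 m).
It fails at once if the robot presses or knocks the stand with more than 30 N (contact force between the arm and stand above 30 N).
It fails at once if the short corner is jacked up by more than 2 mm (height (world z) of corner_top above 0.077 m).
It fails at once if the jar, the ring cutter or the spatula is moved more than 20 mm (distance of any of sprinkle_jar, ring_cutter, icing_spatula from where it was at the start of the episode above 0.02 m).
It also fails if it takes over 67 s, if anything falls off the work surface, if the arm or the gripper's body presses on something with over 40 N, if the wrist force passes 120 N, or if a joint passes its speed limit or range.

## Working session

There is one attempt and no reset: what is moved stays moved. The work goes in short steps, each a Python script; the robot and the scene stay as the last script left them, time stands still between calls to the robot, and variables do not carry over. Pictures are saved under pics/ and viewed, at most 10 in all, crops included, and the job is handed in when it is done.

```bash
mkdir -p pics; ls
cat > h.py <<'E'
from cell import *
import numpy as np, cv2
from scipy.spatial.transform import Rotation as R
def ray(f,px,z):
    M=np.array(f["cam_to_world"]);d=M[:3,:3]@np.array([(px[0]-f["cx"])/f["fx"],(px[1]-f["cy"])/f["fy"],1]);o=M[:3,3]
    return o+d*(z-o[2])/d[2]
def proj(f,P):
    M=np.linalg.inv(np.array(f["cam_to_world"]));c=M[:3,:3]@np.array(P)+M[:3,3]
    return [f["fx"]*c[0]/c[2]+f["cx"],f["fy"]*c[1]/c[2]+f["cy"]]
def save(f,n): cv2.imwrite("pics/"+n,cv2.cvtColor(f["img"],cv2.COLOR_RGB2BGR))
E
python3 - <<'E'
from h import *
np.set_printoptions(precision=4,suppress=True)
zs=dict(stand=.075,short_leg=0,corner_top=.075,flat_shim_center=.004,wedge_shim_center=.003,sprinkle_jar=0,ring_cutter=0,icing_spatula=0)
ims=[]
for c in("top","side"):
    f=grab_frame(c);save(f,c+"0.png");print(c,np.array(f["cam_to_world"])[:3,3],f["fx"])
    for n,z in zs.items():
        print(n,[(round(d["score"],2),np.round(d["centre"]),ray(f,d["centre"],0 if n=="stand" else z)[:2]) for d in tip_of(c,n)])
    for n,h in(("flat_shim_center",.008),("wedge_shim_center",.006)):
        for d in silhouettes(c,n):
            cs,_=cv2.findContours(d["mask"].astype(np.uint8),cv2.RETR_EXTERNAL,cv2.CHAIN_APPROX_NONE)
            k=max(cs,key=cv2.contourArea)[:,0];w=np.array([ray(f,p,h)[:2] for p in k])
            r=cv2.minAreaRect((w*1000).astype(np.float32));print(" M",n,round(d["score"],2),r)
print(get_state())
E
```

```text
pics
top [0.3549 0.1398 1.0627] 385.19670629704694
stand [(0.72, array([366., 164.]), array([ 0.6977, -0.1459]))]
short_leg []
corner_top [(0.94, array([317., 200.]), array([ 0.5627, -0.0034]))]
flat_shim_center [(0.85, array([129., 197.]), array([0.5253, 0.5115])), (0.84, array([185., 140.]), array([0.7101, 0.3789])), (0.83, array([181., 190.]), array([0.5632, 0.3678]))]
wedge_shim_center [(0.85, array([174., 235.]), array([0.4357, 0.3691]))]
sprinkle_jar [(0.77, array([263., 144.]), array([0.7246, 0.1544])), (0.34, array([319., 203.]), array([ 0.5696, -0.022 ]))]
ring_cutter []
icing_spatula [(0.86, array([368., 268.]), array([ 0.4067, -0.1675]))]
 M flat_shim_center 0.85 ((563.8244018554688, 364.295654296875), (122.81934356689453, 53.94767379760742), 86.9810791015625)
 M flat_shim_center 0.65 ((701.3711547851562, 372.888671875), (35.21635055541992, 83.99687194824219), 84.88488006591797)
 M flat_shim_center 0.59 ((513.2453002929688, 508.20361328125), (34.86441421508789, 84.466064453125), 0.13308702409267426)
 M wedge_shim_center 0.9 ((445.3188171386719, 369.07379150390625), (151.78
[... 1225 characters left out ...]
75, 368.9393310546875), (125.57170104980469, 49.346187591552734), 89.2378158569336)
 M wedge_shim_center 0.88 ((447.3897705078125, 372.17242431640625), (149.525146484375, 34.182701110839844), 89.46234130859375)
{'clock': 1.1, 'q': array([ 1.0948,  0.3262, -0.1926,  1.052 , -0.    ,  1.4366]), 'joint_velocities': array([-0.0008,  0.0008,  0.001 ,  0.0004, -0.0007, -0.0006]), 'tau': array([ -0.    , -44.3339,  26.276 ,   0.0012,  -0.0001,  -0.    ]), 'position': array([0.1844, 0.5182, 0.2313]), 'eef_rot': array([0.5342, 3.0958, 0.0001]), 'contact_force': array([ 0.2838, -0.0723, -0.0941]), 'wrist_torque': array([ 0.0393, -0.0268,  0.0017]), 'grasp_force': 0.0, 'finger_gap': 1.0015570766436865}
```

View pics/top0.png

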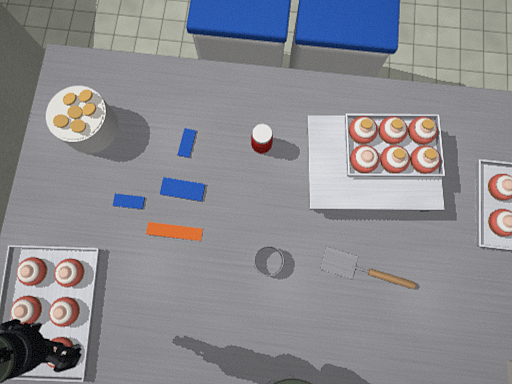

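View pics/side0.png

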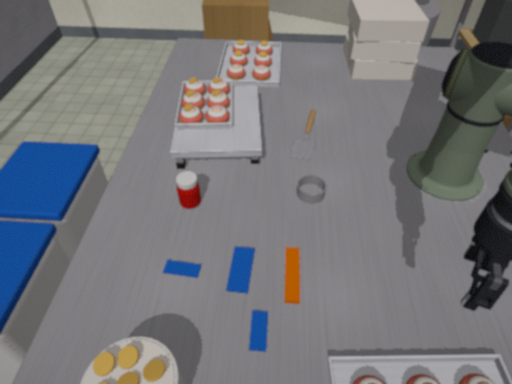

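The blue target is the middle plate, 123x54 mm, at top px (181,190). The orange wedge is at (174,231) and the stand's near-left corner at about (308,209). The jar (262,138) and ring (270,262) are clear of the path. Next I need the stand yaw and which end of the wedge is thick.

Run:
```python
from h import *
np.set_printoptions(precision=4,suppress=True)
for c in("top","side"):
    f=grab_frame(c)
    for d in silhouettes(c,"stand")[:1]:
        cs,_=cv2.findContours(d["mask"].astype(np.uint8),cv2.RETR_EXTERNAL,cv2.CHAIN_APPROX_NONE)
        k=max(cs,key=cv2.contourArea);a=cv2.approxPolyDP(k,5,True)[:,0]
        for p in a: print(c,d["score"],p,ray(f,p,.075)[:2])
        w=np.array([ray(f,p,.075)[:2] for p in k[:,0]])
        if c=="top": 
            # -x edge and +y edge point sets
            e1=w[(w[:,0]<np.median(w[:,0]))&(w[:,1]>-.25)&(w[:,1]<-.03)&(w[:,0]<.57)]
            e2=w[(w[:,0]>.58)&(w[:,0]<.75)&(w[:,1]>-.02)]
            for e in(e1,e2): print(len(e),cv2.fitLine((e*1000).astype(np.float32),cv2.DIST_HUBER,0,.01,.01).ravel())
    im=f["img"][...,::-1]
    if c=="side": A=cv2.resize(im[235:315,215:315],(500,400),interpolation=cv2.INTER_CUBIC)
    else: 
        B=cv2.resize(im[215:255,140:210],(500,286),interpolation=cv2.INTER_CUBIC)
    # per-column/row brightness over wedge
cv2.imwrite("pics/w.png",np.vstack([A,B])[:600])
```

```text
top 0.57 [308 118] [0.7871 0.0392]
top 0.57 [310 210] [0.5343 0.0123]
top 0.57 [444 209] [ 0.5766 -0.3328]
top 0.57 [437 115] [ 0.8358 -0.3099]
85 [   0.1142   -0.9935  554.8206 -166.5198]
62 [  0.9963   0.0857 659.1628  28.2409]
side 0.91 [182  81] [ 0.8402 -0.3385]
side 0.91 [170 148] [0.7994 0.0281]
side 0.91 [177 168] [0.7616 0.1099]
side 0.91 [184 167] [0.7436 0.1046]
side 0.91 [184 156] [0.7527 0.0596]
side 0.91 [248 155] [0.5752 0.0426]
side 0.91 [257 162] [0.5481 0.0702]
side 0.91 [256  85] [ 0.5785 -0.3312]
side 0.91 [233  86] [ 0.6575 -0.3187]
side 0.91 [218  77] [ 0.7177 -0.3754]
```

View pics/w.png

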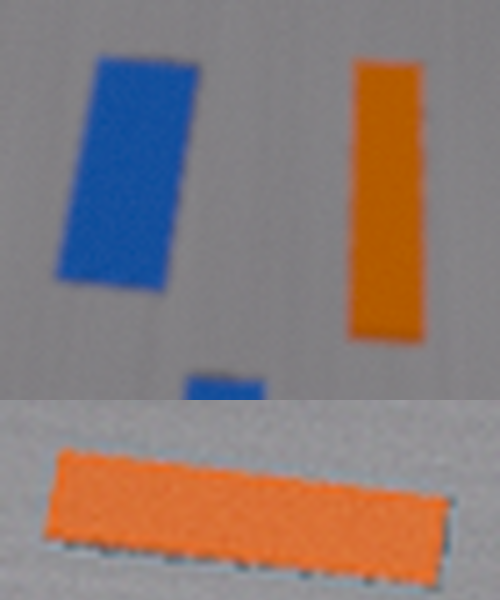

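Run:
```python
from h import *
np.set_printoptions(precision=3,suppress=True,linewidth=200)
for c in("top","side"):
    f=grab_frame(c);im=cv2.GaussianBlur(f["img"],(1,1),0).astype(np.float32)
    def prof(ctr,L,n):  # unwarp along world y through ctr, averaged over x
        out=[]
        ys=np.arange(-L/2-.015,L/2+.0151,.0025)
        for y in ys:
            ps=np.array([proj(f,[ctr[0]+x,ctr[1]+y,.0]) for x in np.linspace(-.011,.011,12)],np.float32)
            out.append(cv2.remap(im,ps[None,:,0],ps[None,:,1],cv2.INTER_LINEAR)[0].mean(0))
        out=np.array(out);print(c,n,"\n +y end",[tuple(int(v) for v in o) for o in out[::-1][:14]],"\n -y end",[tuple(int(v) for v in o) for o in out[:14]])
    o=0 if c=="top" else 1
    prof([(.445,.369),(.447,.372)][o],.15,"wedge")
    prof([(.564,.3643),(.567,.369)][o],.12,"flat")
    # wedge sideways profile at both ends
    for dy in(-.06,-.03,.03,.06):
        ps=np.array([[proj(f,[(.445,.447)[o]+x,(.369,.372)[o]+dy+e,0]) for x in np.arange(-.034,.0341,.002)] for e in np.linspace(-.01,.01,9)],np.float32)
        print(c,dy,cv2.remap(im,ps[...,0],ps[...,1],cv2.INTER_LINEAR).mean((0))[:,0].astype(int))
f=grab_frame("side")
print("foot corner",[ray(f,(257,162),z)[:2] for z in(.012,.016)])
```

```text
top wedge 
 +y end [(148, 147, 151), (147, 146, 150), (145, 147, 152), (145, 148, 153), (163, 140, 135), (203, 118, 71), (221, 109, 45), (218, 111, 51), (218, 111, 52), (217, 111, 52), (217, 112, 52), (217, 111, 52), (217, 111, 52), (217, 111, 52)] 
 -y end [(146, 145, 148), (146, 145, 149), (146, 145, 149), (146, 146, 150), (146, 148, 153), (135, 141, 148), (152, 115, 99), (210, 111, 59), (221, 112, 50), (220, 113, 52), (219, 113, 53), (218, 113, 53), (219, 114, 54), (219, 114, 54)]
top flat 
 +y end [(146, 145, 149), (147, 146, 149), (149, 148, 149), (149, 147, 150), (120, 130, 159), (56, 97, 178), (37, 87, 183), (44, 90, 182), (42, 89, 180), (44, 92, 181), (42, 91, 180), (43, 91, 181), (44, 91, 181), (44, 91, 181)] 
 -y end [(145, 145, 149), (146, 145, 150), (149, 148, 152), (146, 145, 149), (117, 116, 119), (107, 105, 105), (96, 93, 93), (61, 75, 111), (41, 84, 171), (41, 90, 184), (42, 90, 182), (43, 91, 182), (44, 91, 181), (44, 91, 181)]
top -0.06 [145 148 149 148 146 143 143 142 146 178 209 222 220 219 218 219 218 219 219 219 219 219 220 221 223 216 189 161 147 147 147 146 14
[... 1372 characters left out ...]
(20, 79, 155), (18, 78, 155)]
side -0.06 [129 130 130 130 129 129 132 141 156 169 177 179 179 179 179 179 179 179 179 178 179 179 178 176 171 159 145 135 131 130 130 131 131 131 130]
side -0.03 [130 131 131 130 130 129 131 140 155 168 176 179 179 179 178 178 179 179 178 178 179 179 179 177 172 160 143 134 131 130 130 130 131 131 131]
side 0.03 [132 132 132 131 130 130 133 143 157 169 176 178 178 178 178 178 178 178 178 178 178 178 178 177 170 158 144 133 129 129 129 129 130 129 129]
side 0.06 [132 133 132 130 129 129 133 141 153 165 172 173 173 174 173 174 174 173 173 174 174 174 174 172 167 155 142 132 128 128 128 128 129 128 128]
foot corner [array([ 0.553, -0.001]), array([0.552, 0.004])]
```

Three cues put the thin end at −y: almost no end shadow there, a dark end face at +y, and a side shadow at +y. The wedge therefore already points the right way. Next I grip the flat shim at its +y end.

```bash
cat >> h.py <<'E'
def rv(psi,flip=False):
    a=np.radians(psi)+(np.pi if flip else 0);y=np.array([np.cos(a),np.sin(a),0]);z=np.array([0,0,-1.]);x=np.cross(y,z)
    return R.from_matrix(np.c_[x,y,z]).as_rotvec()
def st(m=""):
    s=get_state();print(m,round(s["clock"],2),s["position"].round(4),"F",s["contact_force"].round(2),"gap",round(s["finger_gap"],3),"g",round(s["grasp_force"],1),"q6",s["q"][5].round(2));return s
E
python3 - <<'E'
from h import *
for fl in(0,1):
    for p,a in(((.567,.411,.08),-1),((.56,.07,.08),6)):
        q=ik(p,rv(a,fl));print(fl,None if q is None else np.round(q,2))
q=ik((.567,.411,.08),rv(-1));fl=q is None or abs(q[5])>2.9
movep((.567,.411,.08),rv(-1,fl));st()
move_l((.567,.411,-.003),.1);st("down")
grab(40);s=st("grab")
p=s["position"].copy();p[2]+=.03;move_l(p,.1);st("lift")
f=grab_frame("side");save(f,"g1.png")
E
```

```text
0 [0.52 0.72 0.06 0.91 0.   2.11]
0 [-0.01  0.5  -0.35  0.72 -0.    1.46]
1 [ 0.52  0.72  0.06  0.91  0.   -1.03]
1 [-0.01  0.5  -0.35  0.72 -0.   -1.68]
 3.02 [0.5663 0.4121 0.0808] F [ 0.71 -0.19  0.71] gap 0.999 g 0.0 q6 2.11
down 4.0 [ 0.5676  0.4114 -0.0022] F [ 0.85 -0.85  0.59] gap 0.998 g 0.0 q6 2.11
grab 4.43 [ 0.5677  0.4114 -0.0019] F [-0.57 -0.02  4.52] gap 0.565 g 41.6 q6 2.11
lift 4.89 [0.5679 0.4115 0.0284] F [-0.51  0.62 -1.51] gap 0.573 g 41.2 q6 2.11
```

View pics/g1.png

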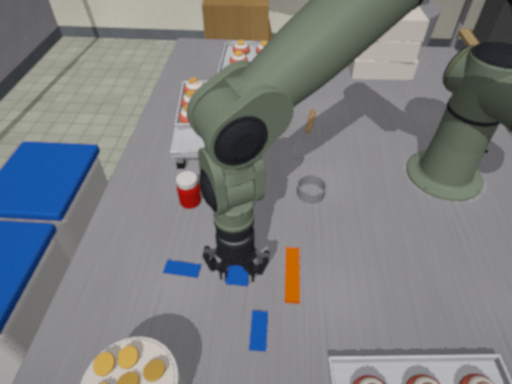

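```bash
cat >> h.py <<'E'
TH=6.2; L=np.array([.5605,-.0065]); d=np.array([-np.sin(np.radians(TH)),np.cos(np.radians(TH))])
def at(s,z): return np.r_[L+s*d,z]
E
python3 - <<'E'
from h import *
move_l(at(.15,.03),.2,rot=rv(TH));st()
move_l(at(.15,-.0010),.06);st("low")
print(move_l(at(.075,-.0010),.06,until_force=6));st("in")
move_l(at(.075,-.0018),.02);let_go();st("rel")
move_l(at(.077,.12),.12)
movep((.447,.425,.1),rv(-.5));st()
f=grab_frame("side");save(f,"g2.png");g=grab_frame("top")
for c,F in(("top",g),("side",f)):
    for dd in silhouettes(c,"flat_shim_center"):
        cs,_=cv2.findContours(dd["mask"].astype(np.uint8),cv2.RETR_EXTERNAL,cv2.CHAIN_APPROX_NONE)
        k=max(cs,key=cv2.contourArea)[:,0];w=np.array([ray(F,p,.008)[:2] for p in k])
        print(c,round(dd["score"],2),cv2.minAreaRect((w*1000).astype(np.float32)),"ymax",w[:,1].max())
    for dd in tip_of(c,"corner_top")+tip_of(c,"short_leg"): print(c,dd["score"],dd["centre"],ray(F,dd["centre"],.075)[:2],ray(F,dd["centre"],0)[:2])
cv2.imwrite("pics/g2c.png",cv2.resize(f["img"][115:265,180:340,::-1],(800,600)[:2] if 0 else (640,600),interpolation=cv2.INTER_CUBIC))
E
```

```text
6.44 [0.5444 0.1434 0.03  ] F [-0.12  0.8   0.51] gap 0.57 g 41.2 q6 1.59
low 7.11 [ 0.5439  0.1426 -0.0016] F [-0.59  0.42 -0.3 ] gap 0.568 g 41.2 q6 1.59
False
in 8.51 [ 0.5523  0.0684 -0.001 ] F [-0.32  0.18 -0.89] gap 0.568 g 41.2 q6 1.45
rel 9.22 [ 0.5524  0.068  -0.0018] F [-1.22 -0.37  0.19] gap 1.001 g 0.0 q6 1.45
 11.77 [0.4476 0.4241 0.0999] F [-0.96  0.18 -0.04] gap 1.001 g 0.0 q6 2.22
top 0.88 ((555.7570190429688, 22.854019165039062), (51.57490921020508, 120.38331604003906), 3.7676658630371094) ymax 0.0843873074060432
top 0.68 ((702.61376953125, 373.4617614746094), (35.566184997558594, 81.13866424560547), 82.29724884033203) ymax 0.3898355644427319
top 0.56 [319.5, 200.4] [ 0.5623826  -0.01017366] [ 0.57813708 -0.02156013]
top 0.15 [303.0, 204.8] [0.54585059 0.03154996] [0.56034969 0.02333182]
side 0.64 ((558.0568237304688, 26.75753402709961), (49.52644729614258, 126.12176513671875), 5.9961137771606445) ymax 0.0899956690500191
side 0.64 ((703.961669921875, 378.23046875), (39.31874084472656, 85.61165618896484), 84.56790924072266) ymax 0.3992622910814612
side 0.56 ((516.1666259765625, 512.922119140625), (34.740447998046875, 83.79779815673828), 0.7228962182998657) ymax 0.5548890034750154
side 0.96 [252.8, 142.8] [ 0.56585224 -0.01236858] [ 0.57312365 -0.10555033]
side 0.81 [255.1, 166.4] [0.55205536 0.08844009] [0.55785196 0.00603431]
```

View pics/g2c.png

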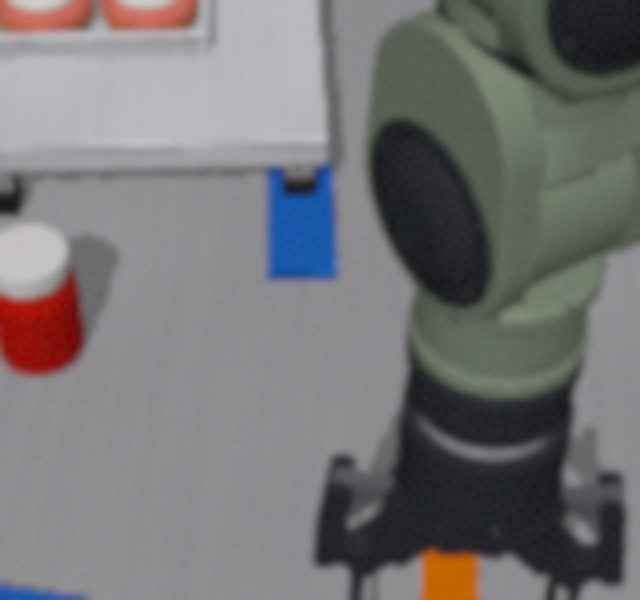

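The shim lies under the foot: in the crop it spans px 268–336 and the foot 284–316, so it is centred within about 2 mm. Next I take the wedge.

Run:
```python
from h import *
move_l((.447,.425,.001),.1);grab(40);s=st("grab");g=s["position"][2]
p=s["position"].copy();p[2]+=.04;move_l(p,.12)
move_l(at(.155,g+.03),.2,rot=rv(TH));st()
move_l(at(.155,g+.0084),.06);sleep(.2);st("low")
hit=move_l(at(.078,g+.0084),.03,until_force=3);s=st("in %s"%hit)
print("s=",(s["position"][:2]-L)@d, "g",g)
f=grab_frame("side");t=grab_frame("top");save(f,"g3.png")
cv2.imwrite("pics/g3c.png",cv2.resize(f["img"][115:265,180:340,::-1],(640,600),interpolation=cv2.INTER_CUBIC))
```

```text
grab 13.84 [0.4474 0.4253 0.0015] F [-0.43 -0.16  3.78] gap 0.388 g 40.6 q6 2.22
 15.95 [0.5434 0.1483 0.0315] F [ 0.19  1.3  -0.34] gap 0.387 g 40.1 q6 1.6
low 16.66 [0.5437 0.1475 0.01  ] F [-0.46 -0.68 -0.22] gap 0.38 g 40.1 q6 1.6
in False 19.38 [0.552  0.0712 0.0099] F [-0.13 -0.06 -0.48] gap 0.386 g 40.1 q6 1.46
s= 0.07812042571619439 g 0.0015440588414151989
```

View pics/g3c.png

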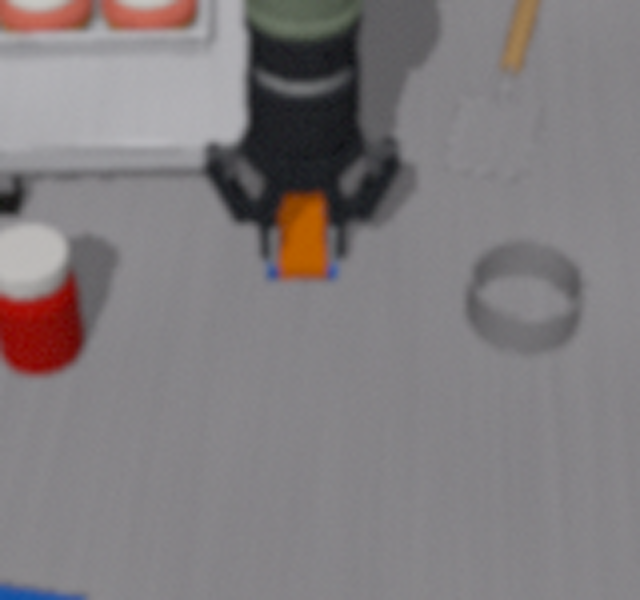

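Run:
```python
from h import *
p=get_state()["position"];p[2]-=.0003;move_l(p,.01);let_go()
move_l(at(.080,.10),.12);move_l(at(.135,.06),.15);grab(30)
move_l(at(.135,.0125),.08);sleep(.3);b=st("pre")
hit=move_l(at(.115,.0125),.03,until_force=4);print("early",hit)
if not hit: hit=move_l(at(.073,.0125),.010,until_force=6.3)
s=st("push %s"%hit);print("s",(s["position"][:2]-L)@d,"dF along d",(s["contact_force"]-b["contact_force"])[:2]@d)
f=grab_frame("side")
cv2.imwrite("pics/g4c.png",cv2.resize(f["img"][115:265,180:340,::-1],(640,600),interpolation=cv2.INTER_CUBIC))
```

```text
pre 23.6 [0.5463 0.1278 0.0129] F [-0.03 -0.56 -0.02] gap 0.001 g 0.0 q6 1.56
early False
push True 26.19 [0.549  0.0961 0.0122] F [ 0.19  0.45 -0.35] gap -0.002 g 0.2 q6 1.5
s 0.10325304028923617 dF along d 0.977528799349582
```

View pics/g4c.png

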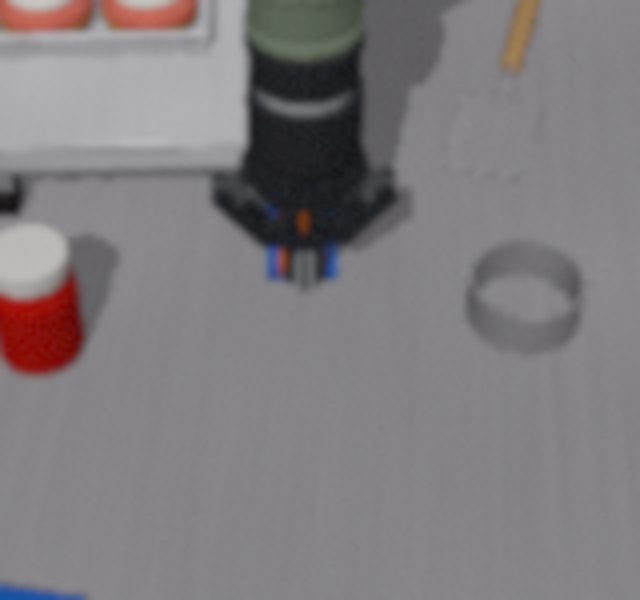

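Run:
```python
from h import *
def fd(): 
    v=[]
    for _ in range(3): v.append(get_state()["contact_force"][:2]@d); sleep(.02)
    return np.mean(v)
s0=(get_state()["position"][:2]-L)@d; s=s0
for i in range(25):
    s-=.001; hit=move_l(at(s,.0125),.015,until_force=6)
    F=fd();a=(get_state()["position"][:2]-L)@d
    print(round(s,4),round(a,4),round(F,2),hit,end=" | ")
    if F>4.5: break
st("end")
```

```text
0.1023 0.1031 5.16 False | end 26.56 [0.5488 0.0959 0.0121] F [-1.23  4.77 -1.54] gap -0.005 g 2.6 q6 1.5
```

Run:
```python
from h import *
move_l(at(.135,.0125),.05);move_l(at(.12,.12),.15);st("off")
f=grab_frame("side");t=grab_frame("top")
cv2.imwrite("pics/g5c.png",np.hstack([cv2.resize(f["img"][115:215,200:300,::-1],(400,400),interpolation=cv2.INTER_CUBIC),cv2.resize(t["img"][150:250,250:350,::-1],(400,400),interpolation=cv2.INTER_CUBIC)]))
for c in("top","side"):
    for dd in silhouettes(c,"wedge_shim_center")[:1]:
        F=t if c=="top" else f
        cs,_=cv2.findContours(dd["mask"].astype(np.uint8),cv2.RETR_EXTERNAL,cv2.CHAIN_APPROX_NONE)
        k=max(cs,key=cv2.contourArea)[:,0];w=np.array([ray(F,p,.017)[:2] for p in k]);print(c,dd["score"],cv2.minAreaRect((w*1000).astype(np.float32)))
```

```text
off 28.24 [0.5469 0.1127 0.1193] F [ 0.54  0.32 -0.13] gap 0.006 g 0.0 q6 1.53
side 0.5 ((556.3163452148438, 49.86920928955078), (32.156551361083984, 80.41261291503906), 4.675184726715088)
```

View pics/g5c.png

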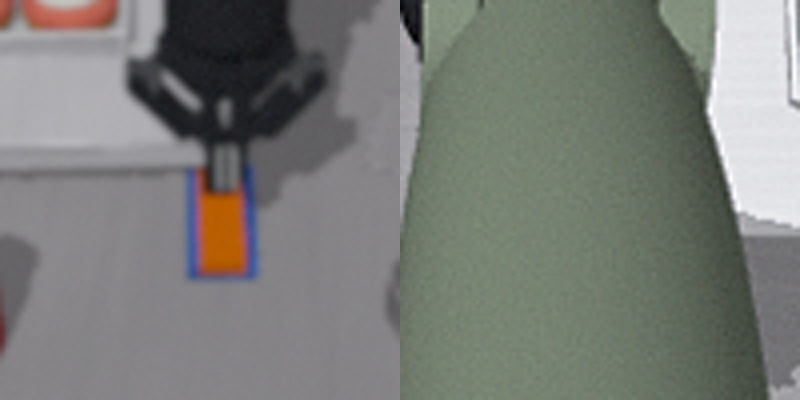

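The wedge (left crop, px 197–247) sits straight and centred on the blue shim, with its thick end clear of the foot. Next I press the corner.

Run:
```python
from h import *
move_l(at(.0,.12),.15);move_l(at(0,.085),.1);sleep(.2);b=st("pre")
def fz(): return np.mean([(get_state()["contact_force"]-b["contact_force"])[2],(sleep(.02),get_state()["contact_force"]-b["contact_force"])[1][2]])
print(move_l(at(0,.068),.012,until_force=7));s=st("touch")
z=s["position"][2]
for i in range(20):
    F=fz();print(round(z,4),round(F,2),end=" | ")
    if F>8.5: break
    z-=.0003;move_l(at(0,z),.01,until_force=10)
sleep(.6);st("press");
move_l(at(0,.12),.08);sleep(.3)
move_l(at(.1,.2),.2);movep((.3,.3,.3),rv(TH));st("away")
f=grab_frame("side");t=grab_frame("top")
cv2.imwrite("pics/g6c.png",np.hstack([cv2.resize(f["img"][115:215,200:300,::-1],(400,400),interpolation=cv2.INTER_CUBIC),cv2.resize(t["img"][150:250,250:350,::-1],(400,400),interpolation=cv2.INTER_CUBIC)]))
```

```text
pre 30.09 [ 0.5611 -0.0065  0.0857] F [-0.13  0.04 -0.47] gap -0.001 g 0.0 q6 1.32
True
touch 30.97 [ 0.5604 -0.0065  0.075 ] F [-0.7  -0.64  4.97] gap -0.002 g 2.7 q6 1.32
0.075 5.54 | 0.0747 5.42 | 0.0744 7.99 | 0.0741 9.91 | press 32.38 [ 0.5607 -0.0065  0.075 ] F [-3.16 -0.75  8.94] gap -0.002 g 4.9 q6 1.32
away 35.48 [0.3008 0.2996 0.2996] F [-0.26  0.54 -0.25] gap -0.001 g 0.0 q6 2.07
```

View pics/g6c.png

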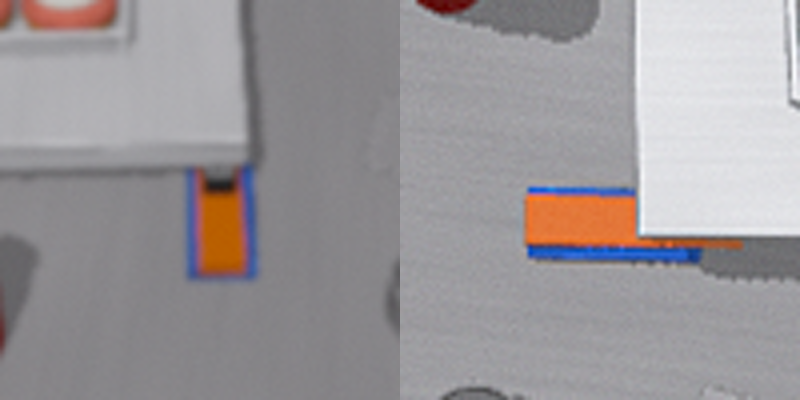

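The foot (px 205–235) is centred on the wedge (197–247). The corner stayed at z = 75.0 mm under about 9 N, so I hand it in.

```bash
python3 -c "
from cell import *
print(sign_off())"
```

```text
the job is handed in; nothing more can be done
None
```

The job is handed in: the blue shim is under the short foot, the wedge was pushed in snug at about 6 N and let go, and the corner held at 75 mm under about 9 N with no rock; no verdict was reported.

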